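# Ease a worn foot out of an upturned monitor stand

## Task

The monitor stand lies upside down on the desk. Take its one worn, yellowed foot between the fingers and gently, without squeezing it hard or wrenching it, rock it side to side along the stand's length while drawing it upwards, until its tight plug is free of the leg; finish while still holding the foot upright, just clear above the leg it came out of. Leave the three black feet fully home and everything else where it is.

Things in the scene. Friction and masses are not known exactly. Their poses are not given: they have to be found in the camera images.
- worn_foot: Worn levelling foot, yellowed ivory plastic with a brown sole (the others are black), about 70 g. Origin: centre of the lower end of its plug; z up out of the leg. From z = 0: square plug 27 x 29 mm, hidden in the leg; at 24 mm a square flange 40 x 40 x 4 mm resting on the leg's rim; at 28 mm a steel stem 10 mm across; at 46 mm the round pad, 44 mm across, 20 mm thick: the place to grip.
- worn_foot_pad (a point): Middle of the worn foot's round pad, 56 mm above the foot's origin. A grip of 40 to 55 N holds it, though the fingers creep some 5 mm up the pad while rocking; the old plastic breaks when squeezed by more than about 70 N a finger, or when pressed against the leg with over 80 N.
- worn_foot_ribs (a point): Middle of the plug, 14 mm above its lower end. Its +y and -y faces (y as the stand's) have 2 mm ribs, 4 mm apart, caught behind spring lips in the leg, 10 mm below the rim. Straight up it takes about 60 N. Leaned 0.1 to 0.2 rad along y and drawn up about 4 mm each time, one side climbs a rib and the other is the pivot; then the other way. After 12 to 14 mm the lips let go, 24 mm is clear.
- stand: The upturned monitor stand, does not move: dark wooden board 200 mm (x) by 420 mm (y, its length) by 18 mm lying on the desk, four grey 40 x 40 mm square-tube legs standing up from it to a rim 108 mm above the desk, at x = +-60 mm, y = +-170 mm from its middle. Origin: middle of the board's underside, on the desk.
- leg0 (a point): Middle of the mouth of the leg tube at -60 mm in x and -170 mm in y of the stand, level with its rim; axes as the stand's. Inside 35 mm along y, 32 mm along x. A foot is plugged into it.
- leg1 (a point): Middle of the mouth of the leg tube at -60 mm in x and +170 mm in y of the stand, level with its rim; axes as the stand's. Inside 35 mm along y, 32 mm along x. A foot is plugged into it.
- leg2 (a point): Middle of the mouth of the leg tube at +60 mm in x and -170 mm in y of the stand, level with its rim; axes as the stand's. Inside 35 mm along y, 32 mm along x. A foot is plugged into it.
- leg3 (a point): Middle of the mouth of the leg tube at +60 mm in x and +170 mm in y of the stand, level with its rim; axes as the stand's. Inside 35 mm along y, 32 mm along x. A foot is plugged into it.
- foot1: A sound black foot plugged into another leg, same shape and origin as the worn one. To be left fully home.
- foot2: A sound black foot plugged into another leg, same shape and origin as the worn one. To be left fully home.
- foot3: A sound black foot plugged into another leg, same shape and origin as the worn one. To be left fully home.
- new_foot: New black foot standing on its pad on the board between the legs, 66 mm high, pad 44 mm across. Origin: centre of its underside. To be left alone.
- spanner: Steel spanner, 150 mm, lying on the board between the legs. Origin: at its underside near the middle. To be left alone.
- mug: White mug, 82 mm across, 95 mm high, on the desk beyond the stand's +y end. Origin: centre of its underside. To be left alone.
- stapler: Red and black desk stapler, 150 x 38 mm, 55 mm high, on the desk beyond the stand's -y end. Origin: centre of its underside. To be left alone.
There are look-alikes about, which are no part of the job. There is more than one size of the worn_foot; the job needs the smallest.

How it is judged:
On the way, in this order (a step that is already met when the one before it is completed fails the run):
1. the worn foot, still in its leg, leans to the +y end of the stand by more than 0.06 rad (((horizontal distance between worn_foot and leg0 below 0.03 m and z of worn_foot in the frame of leg0 below -0.015 m and angle between worn_foot's own z axis and vertical above 0.06 rad and y of worn_foot_pad in the frame of leg0 above 0.0015 m) or (horizontal distance between worn_foot and leg1 below 0.03 m and z of worn_foot in the frame of leg1 below -0.015 m and angle between worn_foot's own z axis and vertical above 0.06 rad and y of worn_foot_pad in the frame of leg1 above 0.0015 m) or (horizontal distance between worn_foot and leg2 below 0.03 m and z of worn_foot in the frame of leg2 below -0.015 m and angle between worn_foot's own z axis and vertical above 0.06 rad and y of worn_foot_pad in the frame of leg2 above 0.0015 m) or (horizontal distance between worn_foot and leg3 below 0.03 m and z of worn_foot in the frame of leg3 below -0.015 m and angle between worn_foot's own z axis and vertical above 0.06 rad and y of worn_foot_pad in the frame of leg3 above 0.0015 m))), for 0.05 s.
2. still in its leg, it leans to the -y end by more than 0.06 rad (((horizontal distance between worn_foot and leg0 below 0.03 m and z of worn_foot in the frame of leg0 below -0.009 m and angle between worn_foot's own z axis and vertical above 0.06 rad and y of worn_foot_pad in the frame of leg0 below -0.0015 m) or (horizontal distance between worn_foot and leg1 below 0.03 m and z of worn_foot in the frame of leg1 below -0.009 m and angle between worn_foot's own z axis and vertical above 0.06 rad and y of worn_foot_pad in the frame of leg1 below -0.0015 m) or (horizontal distance between worn_foot and leg2 below 0.03 m and z of worn_foot in the frame of leg2 below -0.009 m and angle between worn_foot's own z axis and vertical above 0.06 rad and y of worn_foot_pad in the frame of leg2 below -0.0015 m) or (horizontal distance between worn_foot and leg3 below 0.03 m and z of worn_foot in the frame of leg3 below -0.009 m and angle between worn_foot's own z axis and vertical above 0.06 rad and y of worn_foot_pad in the frame of leg3 below -0.0015 m))), for 0.05 s.
3. it is out of the leg, held just above it (((horizontal distance between worn_foot and leg0 below 0.03 m and z of worn_foot in the frame of leg0 between 0.003 and 0.05 m) or (horizontal distance between worn_foot and leg1 below 0.03 m and z of worn_foot in the frame of leg1 between 0.003 and 0.05 m) or (horizontal distance between worn_foot and leg2 below 0.03 m and z of worn_foot in the frame of leg2 between 0.003 and 0.05 m) or (horizontal distance between worn_foot and leg3 below 0.03 m and z of worn_foot in the frame of leg3 between 0.003 and 0.05 m))), for 0.2 s.
At the end, for the whole second after the job is handed in: The fingers hold the worn foot in the air above the leg it came from: the plug's end is 3 to 50 mm above the rim and within 30 mm of the leg's axis, the foot leans less than 0.35 rad, is at rest and does not touch the stand; the black feet have not moved 5 mm, the other things not 30 mm (((horizontal distance between worn_foot and leg0 below 0.03 m and z of worn_foot in the frame of leg0 between 0.003 and 0.05 m) or (horizontal distance between worn_foot and leg1 below 0.03 m and z of worn_foot in the frame of leg1 between 0.003 and 0.05 m) or (horizontal distance between worn_foot and leg2 below 0.03 m and z of worn_foot in the frame of leg2 between 0.003 and 0.05 m) or (horizontal distance between worn_foot and leg3 below 0.03 m and z of worn_foot in the frame of leg3 between 0.003 and 0.05 m)) and angle between worn_foot's own z axis and vertical below 0.35 rad and contact force between the fingers and worn_foot above 1 N and contact force between worn_foot and stand below 0.1 N and linear speed of worn_foot below 0.02 m/s and distance of each of foot1, foot2, foot3 from where it was at the start of the episode below 0.005 m and distance of each of new_foot, spanner, mug, stapler from where it was at the start of the episode below 0.03 m); the arm keeps its last pose, push and grip.
It fails at once if the worn foot is squeezed hard (more than 160 N, both fingers together) (contact force between the fingers and worn_foot above 160 N).
It fails at once if the worn foot is forced against its leg (more than 90 N on the leg's walls and rim) (contact force between worn_foot and stand above 90 N).
It fails at once if a black foot is worked out of its leg (more than 5 mm) (distance of any of foot1, foot2, foot3 from where it was at the start of the episode above 0.005 m).
It fails at once if the new foot, the spanner, the mug or the stapler is pushed away (more than 30 mm) (distance of any of new_foot, spanner, mug, stapler from where it was at the start of the episode above 0.03 m).
It also fails if it takes over 38 s, if anything falls off the work surface, if the arm or the gripper's body presses on something with over 40 N, if the wrist force passes 120 N, or if a joint passes its speed limit or range.

## Robot

A 6-joint arm with a two-finger parallel gripper is mounted at the origin on the work surface. World frame = base frame: x ahead of the robot, y to its left, z up, the work surface at z = 0. Lengths are in m, angles in rad, forces in N, time in s.
With the tool pointing down it reaches from about 0.25 to 0.775 m from the base axis. Payload 4 kg.
Tool frame: the origin (TCP) lies on the centre line of the jaws, within the pads' length; the fingertips stand 22 mm ahead of it and the grasp point (between the pads) lies 3 mm ahead of it; z points along the fingers, y is the direction in which the jaws open and shut (so a half turn about z gives the same grasp; the last joint's range is limited). The gripper opens to 94 mm and grips with 3 to 60 N. Pads are 16 mm wide; open, the fingers measure 119 mm over their backs; the gripper's body (75 mm by 177 mm) begins 78 mm behind the grasp point.
Start: joints at [-1.426, 0.087, 1.371, -0, 1.684, -0.103], TCP at [0.135, -0.533, 0.228] pointing down, gripper open.
Joint ranges: [-3.1, 3.1], [-0.76, 2.03], [0.27, 2.55], [-1.08, 4.22], [0.17, 2.65], [-2.57, 2.57]. Speed limits (rad/s): [2.79, 2.79, 3.14, 3.14, 3.14, 3.14].

## Interface

Orientations are given as [roll, pitch, yaw] about the fixed x, y, z axes, in that order (R = Rz(yaw) Ry(pitch) Rx(roll)).
In Python, from bench import robot gives the robot as it stands. The module is installed in compiled form; this text tells all that it offers.
- The arm moves only by the shell command python3 -m inch 'ROWS'. ROWS is JSON, a list of rows, each an object with "linear": the shift along the world's x, y, z scaled (see below), a list of three; "twist": the turn about the world's z scaled (see below); "gripper": the opening, from 0 (shut) to 1 (fully open). In form: [{"linear": [x, y, z], "twist": twist, "gripper": gripper}, ...]. A call has 1 to 10 rows; each row is the pose to reach, as a shift and turn from the pose commanded when the call began; what a row does not reach only later rows make up. The controller multiplies each number of a shift by 0.1 m and each number of a turn by 60 degrees. A row lasts 1/12 s, in which the tool goes at most 41.7 mm and 7.16 degrees, less where a joint would pass 70% of its speed; a pose out of reach is approached as far as the arm can. A call with a number of a shift or a turn outside -1 to 1 is refused whole. A call with a gripper value outside its range is refused whole. The fingers move at their own pace and stop on an object; the grip force is fixed at half the most. Time passes only in rows, so rows that repeat a pose let the fingers close. It gives the time, the measured TCP pose, the force and the opening at its end, in the units of the state.
- robot.get_obs(): the state, without advancing time (a new reading comes with each control period).
- robot.snapshot(name): name is "scene" or "top" or "wrist"; returns a dict with "image" (420x560x3 uint8, red, green, blue), "depth" (420x560 float32, m along the optical axis (not along the pixel's ray), 0 where there is no reading), "mtx" (3x3 intrinsics, pixels), "rvec" (rotation vector, rad) and "tvec" (3), from world to camera coordinates, as OpenCV has them; the wrist camera has in their place "hand_eye" (4x4, takes a point from camera to tool coordinates, whose origin is the TCP and whose axes are the flange's). Camera axes: x right, y down, z forward; pixel columns grow to the right and rows downward; lengths in m; the calibration is good to about 2 mm. A picture is of the moment at which its call begins: read the wrist's pose just before it.
- robot.close_job(): hands the job in, once; it reports no verdict.
The state is a dict: "time": time; "joint_positions": joint angles; "qvel": joint speeds; "joint_torque": joint torques, N m; "tool_pos": TCP position; "ee_rot": TCP orientation; "wrist_force": force on the tool from outside, world axes, zero at the start; "wrist_torque": the same for the moment, N m; "width": finger opening in m.
Only numpy, scipy, OpenCV 4.12 (cv2) and the standard library are available. Lean on these libraries where they do the work, as an engineer would, in place of code of your own. Each camera call takes 0.05 s, during which the arm holds its last target.

## Working session

There is one attempt and no reset: what is moved stays moved. The work goes in short steps, Python scripts to look and compute and a shell command to move; the robot and the scene stay as the last step left them, time stands still between calls to the robot, and variables do not carry over. Pictures are saved under pics/ and viewed, and the job is handed in when it is done.

```bash
mkdir -p pics; ls
python3 - <<'E'
from bench import robot
import cv2
o=robot.get_obs()
for k,v in o.items(): print(k,v)
for n in ["scene","top"]:
    s=robot.snapshot(n)
    cv2.imwrite(f"pics/{n}0.png",s["image"][:,:,::-1]); print(s["mtx"],s["rvec"],s["tvec"])
E
```

```text
pics
time 0.0
joint_positions [-1.42610868e+00  8.79421835e-02  1.37223865e+00 -2.71931527e-05
  1.68360781e+00 -1.03100833e-01]
qvel [ 3.78601449e-04  1.27612055e-04  1.82552611e-03 -7.61020934e-04
  6.90308513e-04 -9.21608326e-05]
joint_torque [-3.92233806e-04 -3.40179133e+01 -3.02433944e+01  7.17359246e-02
  3.29104986e-02 -1.67771868e-04]
tool_pos [ 0.13480684 -0.53270449  0.22631906]
ee_rot [-3.13940555e+00 -1.99123456e-04  2.47785232e-01]
wrist_force [ 0.65921062 -0.11524149  0.24411077]
wrist_torque [ 0.03640511  0.03723225 -0.03911334]
width 0.09406810248524697
[[400.76716595   0.         278.24049834]
 [  0.         400.76716595 213.57587948]
 [  0.           0.           1.        ]] [ 2.1155924   1.07473676 -0.45008942] [-0.33912867 -0.27063672  1.44331583]
[[439.49267757   0.         277.98459277]
 [  0.         439.49267757 211.59599951]
 [  0.           0.           1.        ]] [ 2.13612537 -2.18242318  0.10110019] [-0.00194695  0.58699271  1.47360214]
```

View pics/scene0.png

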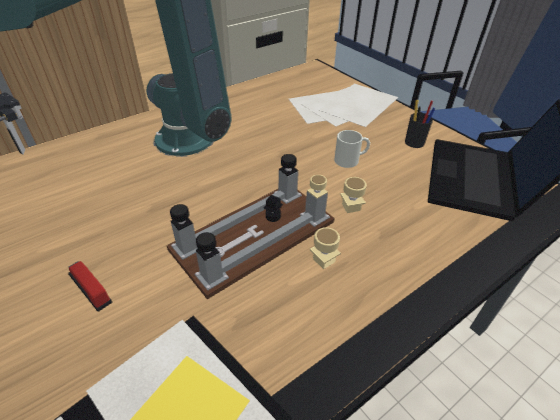

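View pics/top0.png

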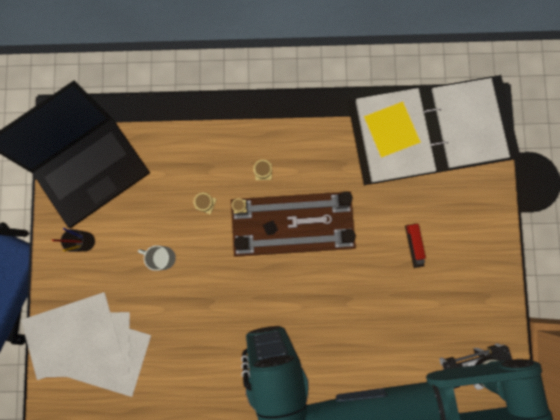

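```bash
cat > h.py <<'E'
import numpy as np, cv2
from bench import robot
def cam(s):
    R=cv2.Rodrigues(np.array(s["rvec"],float))[0]; t=np.array(s["tvec"],float).ravel(); return np.array(s["mtx"]),R,t
def cloud(s):
    K,R,t=cam(s); d=s["depth"]; v,u=np.mgrid[:d.shape[0],:d.shape[1]]
    c=np.stack([(u-K[0,2])/K[0,0]*d,(v-K[1,2])/K[1,1]*d,d],-1)
    w=(c-t)@R; w[d==0]=np.nan; return w
def ray(s,u,v,z):
    K,R,t=cam(s); r=R.T@np.array([(u-K[0,2])/K[0,0],(v-K[1,2])/K[1,1],1]); o=-R.T@t
    return o+r*(z-o[2])/r[2]
def proj(s,p):
    K,R,t=cam(s); return cv2.projectPoints(np.array(p,float).reshape(-1,3),R,t,K,None)[0].reshape(-1,2)
E
python3 - <<'E'
from h import *
np.set_printoptions(precision=4,suppress=True)
for n,box in [("top",(190,150,370,270)),("scene",(160,140,380,300))]:
    s=robot.snapshot(n); im=s["image"]; w=cloud(s)
    a,b,c,d=box; cv2.imwrite(f"pics/{n}_crop.png",cv2.resize(im[b:d,a:c,::-1],None,fx=3.6,fy=3.6,interpolation=cv2.INTER_CUBIC))
    hsv=cv2.cvtColor(im,cv2.COLOR_RGB2HSV)
    print(n,"base px",proj(s,[0,0,0]))
    if n=="top":
        z=w[...,2]
        m=((z>0.13)&(z<0.17)).astype(np.uint8); m[:150]=0;m[280:]=0;m[:, :190]=0;m[:,380:]=0
        k,l,st,ce=cv2.connectedComponentsWithStats(m)
        for i in range(1,k):
            if st[i,4]>20:
                q=w[l==i]; print(st[i],ce[i],np.median(q[:,2]),ray(s,*ce[i],0.154), hsv[l==i].mean(0))
        for (u,v) in [(239,206),(203,203),(262,168)]:
            print(u,v,w[v-3:v+4,u-3:u+4].reshape(-1,3)[::8])
E
```

```text
top base px [[277.4039 386.6629]]
[338 191  14  14 161] [344.5963 197.6584] 0.15100369232203922 [ 0.613  -0.2267  0.154 ] [13.9255 90.9006 42.5217]
[231 198  15  14 156] [237.8462 204.8013] 0.1511367045155947 [0.5979 0.11   0.154 ] [ 18.7115 128.1154 139.3974]
[341 229  15  14 161] [347.8385 235.4845] 0.15137120184240532 [ 0.4938 -0.2324  0.154 ] [13.2112 83.1925 41.2671]
[233 236  15  14 155] [239.9935 242.5806] 0.15125644323905013 [0.4788 0.1046 0.154 ] [13.2645 84.8581 42.5935]
239 206 [[0.6037 0.1157 0.1545]
 [0.6009 0.113  0.1513]
 [0.5974 0.1096 0.1534]
 [0.5954 0.1076 0.1429]
 [0.5904 0.103  0.1569]
 [0.5881 0.1006 0.1496]
 [0.5847 0.0973 0.1511]]
203 203 [[0.6234 0.24   0.1002]
 [0.6209 0.238  0.0936]
 [0.6172 0.2343 0.0958]
 [0.6135 0.2304 0.0986]
 [0.6107 0.2281 0.0935]
 [0.6079 0.2255 0.0893]
 [0.6037 0.2211 0.0956]]
262 168 [[0.7373 0.0446 0.0932]
 [0.7337 0.0413 0.0937]
 [0.7301 0.0379 0.0945]
 [0.7264 0.0346 0.0957]
 [0.7233 0.0314 0.0942]
 [0.7184 0.0279 0.1009]
 [0.717  0.025  0.091 ]]
scene base px [[184.0743 138.4279]]
```

View pics/top_crop.png

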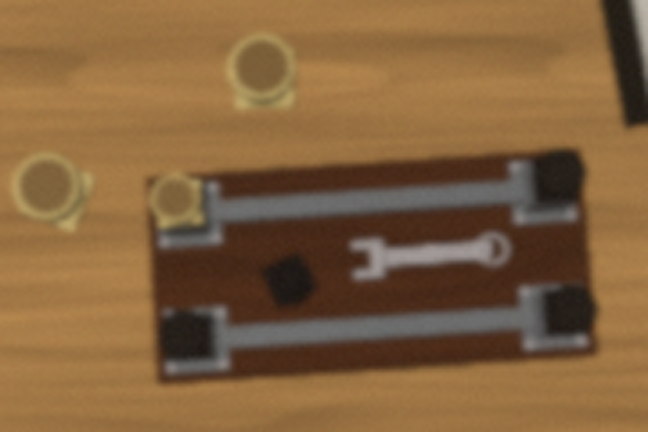

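View pics/scene_crop.png

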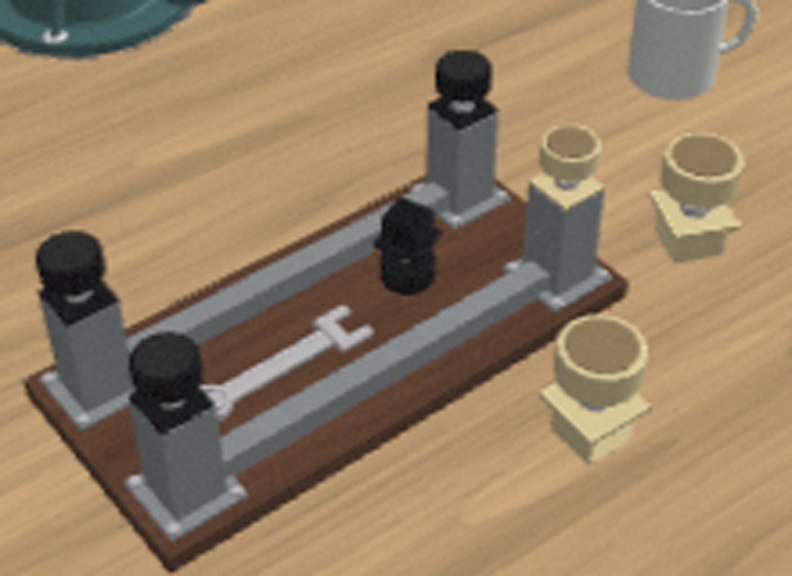

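Run:
```python
from h import *
np.set_printoptions(precision=4,suppress=True)
s=robot.snapshot("top")
p=[ray(s,u,v,0.150) for u,v in [(344.6,197.66),(237.85,204.8),(347.84,235.48),(239.99,242.58)]]
print(np.array(p)); 
P=np.array(p)[:,:2]; L=np.array([[60,-170],[60,170],[-60,-170],[-60,170]])/1000
A=L; c=P.mean(0); H=A.T@(P-c); yaw=np.arctan2(H[0,1]-H[1,0],H[0,0]+H[1,1]); 
Rm=np.array([[np.cos(yaw),-np.sin(yaw)],[np.sin(yaw),np.cos(yaw)]])
print("stand",c,yaw); print((L@Rm.T+c), P-(L@Rm.T+c))
# side view heights of scene
s2=robot.snapshot("scene")
t=np.array([*(L@Rm.T+c)[1],0.15]); print("worn top px in scene",proj(s2,t))
for name,q in [("A",[0.6135,0.2304,0.098]),("B",[0.727,0.035,0.098])]: print(name,proj(s2,q))
```

```text
[[ 0.6136 -0.2273  0.15  ]
 [ 0.5984  0.1104  0.15  ]
 [ 0.494  -0.233   0.15  ]
 [ 0.479   0.105   0.15  ]]
stand [ 0.5463 -0.0612] 0.044779831061056215
[[ 0.6138 -0.2283]
 [ 0.5986  0.1113]
 [ 0.4939 -0.2337]
 [ 0.4787  0.1059]] [[-0.0002  0.0011]
 [-0.0001 -0.0009]
 [ 0.0001  0.0007]
 [ 0.0003 -0.0009]]
worn top px in scene [[319.4748 178.6736]]
A [[353.8299 180.5214]]
B [[328.4301 233.9765]]
```

The ivory candidates in the top view are (238,205), in the +x/+y leg (leg3), and (203,203) and (262,168), both standing free on the desk with clearly larger pads. The crop shows the one at (238,205) is the smallest and the only one plugged into a leg, so that is the worn foot, at about (0.5985, 0.111). The stand yaw is 0.045. I'll close the jaws along the stand's x, so the foot can hinge between the fingers while it rocks along y.

```bash
python3 -m inch '[{"linear":[0.2,0.3,0.2],"twist":0.06,"gripper":1},{"linear":[0.4,0.6,0.4],"twist":0.12,"gripper":1},{"linear":[0.66,0.92,0.4],"twist":0.19,"gripper":1},{"linear":[0.66,0.92,0.4],"twist":0.19,"gripper":1}]'
python3 -m inch '[{"linear":[0.3,0.4,0],"twist":0.06,"gripper":1},{"linear":[0.66,0.92,0],"twist":0.12,"gripper":1},{"linear":[0.66,0.92,0],"twist":0.19,"gripper":1},{"linear":[0.66,0.92,0],"twist":0.19,"gripper":1}]'
python3 -m inch '[{"linear":[0.3,0.4,0],"twist":0.06,"gripper":1},{"linear":[0.66,0.92,0],"twist":0.12,"gripper":1},{"linear":[0.66,0.92,0],"twist":0.19,"gripper":1},{"linear":[0.66,0.92,0],"twist":0.19,"gripper":1}]'
python3 -m inch '[{"linear":[0.3,0.4,0],"twist":0.06,"gripper":1},{"linear":[0.66,0.92,0],"twist":0.12,"gripper":1},{"linear":[0.66,0.92,0],"twist":0.19,"gripper":1},{"linear":[0.66,0.92,0],"twist":0.19,"gripper":1}]'
```

```text
time: 0.63
tool_pos: [0.2045, -0.4377, 0.2702]
ee_rot: [3.138, -0.003, 0.455]
wrist_force: [0.2, -0.1, -0.6]
width: 0.0941
time: 0.97
tool_pos: [0.269, -0.3459, 0.2678]
ee_rot: [3.141, -0.002, 0.653]
wrist_force: [-0.6, -0.2, -0.7]
width: 0.0939
time: 1.3
tool_pos: [0.3348, -0.2545, 0.2675]
ee_rot: [3.141, -0.002, 0.851]
wrist_force: [0.3, 0.4, -0.8]
width: 0.0944
time: 1.63
tool_pos: [0.4007, -0.163, 0.2671]
ee_rot: [-3.141, -0.002, 1.049]
wrist_force: [-0.3, 0.3, -0.1]
width: 0.0938
```

```bash
python3 -m inch '[{"linear":[0.3,0.4,0],"twist":0.06,"gripper":1},{"linear":[0.66,0.92,0],"twist":0.12,"gripper":1},{"linear":[0.66,0.92,0],"twist":0.18,"gripper":1},{"linear":[0.66,0.92,0],"twist":0.18,"gripper":1}]'
python3 -m inch '[{"linear":[0.3,0.4,0],"twist":0.06,"gripper":1},{"linear":[0.66,0.92,0],"twist":0.12,"gripper":1},{"linear":[0.66,0.92,0],"twist":0.18,"gripper":1},{"linear":[0.66,0.92,0],"twist":0.18,"gripper":1}]'
python3 -m inch '[{"linear":[0.3,0.4,0],"twist":0.06,"gripper":1},{"linear":[0.66,0.90,0],"twist":0.12,"gripper":1},{"linear":[0.66,0.90,0],"twist":0.18,"gripper":1},{"linear":[0.66,0.90,0],"twist":0.18,"gripper":1},{"linear":[0.66,0.90,0],"twist":0.18,"gripper":1},{"linear":[0.66,0.90,0],"twist":0.18,"gripper":1}]'
python3 - <<'E'
from h import *
from scipy.spatial.transform import Rotation as Ro
np.set_printoptions(precision=4,suppress=True)
o=robot.get_obs(); s=robot.snapshot("wrist")
print(o["tool_pos"],o["ee_rot"],o["joint_positions"])
im=s["image"]; cv2.imwrite("pics/wrist1.png",im[:,:,::-1])
K=np.array(s["mtx"]);T=np.array(s["hand_eye"]);print(T)
d=s["depth"]; v,u=np.mgrid[:d.shape[0],:d.shape[1]]
c=np.stack([(u-K[0,2])/K[0,0]*d,(v-K[1,2])/K[1,1]*d,d],-1)
w=(c@T[:3,:3].T+T[:3,3])@Ro.from_euler('xyz',o["ee_rot"]).as_matrix().T+o["tool_pos"]
hsv=cv2.cvtColor(im,cv2.COLOR_RGB2HSV)
z=w[...,2]; m=((d>0)&(z>.14)&(z<.16)&(abs(w[...,0]-.5985)<.04)&(abs(w[...,1]-.111)<.04)).astype(np.uint8)
k,l,st,ce=cv2.connectedComponentsWithStats(m); i=1+np.argmax(st[1:,4]); q=w[l==i]
print(st[i],ce[i],q.min(0),q.max(0),q.mean(0),np.median(q[:,2]))
(cx,cy),r=cv2.minEnclosingCircle((q[:,:2]*1e3).astype(np.float32)); print("circle mm",cx,cy,r)
E
```

```text
time: 1.97
tool_pos: [0.4668, -0.0715, 0.2666]
ee_rot: [-3.141, -0.001, 1.236]
wrist_force: [-0.6, 0.3, -0.1]
width: 0.0941
time: 2.3
tool_pos: [0.5328, 0.02, 0.2661]
ee_rot: [-3.14, -0.001, 1.423]
wrist_force: [0.2, -0.2, -0.1]
width: 0.094
time: 2.8
tool_pos: [0.5968, 0.1062, 0.2672]
ee_rot: [-3.141, 0.002, 1.605]
wrist_force: [-0.3, 0.3, -0.3]
width: 0.0937
[0.5968 0.1062 0.2672] [-3.1407  0.0015  1.6052] [ 0.0834  0.211   1.1527 -0.0015  1.7789  0.0487]
[[ 0.0004 -0.9738 -0.2273  0.0652]
 [ 1.      0.0004  0.0002 -0.001 ]
 [-0.0001 -0.2273  0.9738 -0.1561]
 [ 0.      0.      0.      1.    ]]
[ 251  182   52   52 2051] [276.5173 207.4013] [0.5748 0.0865 0.1402] [0.6182 0.1299 0.1518] [0.5965 0.1091 0.149 ] 0.1491647410228894
circle mm 596.40771484375 108.17037963867188 21.85394287109375
```

View pics/wrist1.png

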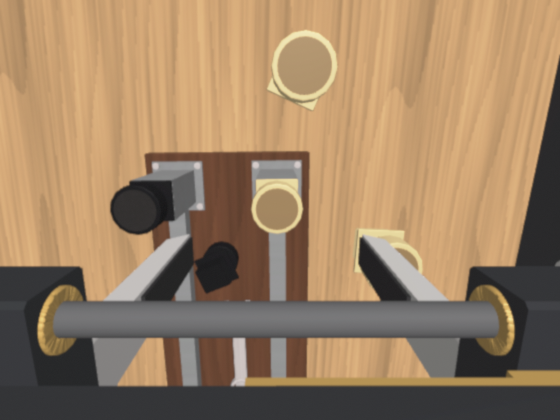

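Wrist view: the ivory foot's round pad is at pixel (277,207) with a 22 mm radius. It sits midway between the jaws, which close along the stand's x. The black new foot at (217,262) is low and clear of the fingers. Next I descend.

```bash
python3 -m inch '[{"linear":[0,0.035,-0.3],"twist":0.01,"gripper":1},{"linear":[0,0.035,-0.6],"twist":0.01,"gripper":1},{"linear":[0,0.035,-0.8],"twist":0.01,"gripper":1},{"linear":[0,0.035,-1],"twist":0.01,"gripper":1},{"linear":[0,0.035,-1],"twist":0.01,"gripper":1}]'
python3 -m inch '[{"linear":[0,0,-0.1],"twist":0,"gripper":1},{"linear":[0,0,-0.2],"twist":0,"gripper":1},{"linear":[0,0,-0.28],"twist":0,"gripper":1},{"linear":[0,0,-0.28],"twist":0,"gripper":1},{"linear":[0,0,-0.28],"twist":0,"gripper":1}]'
python3 -m inch '[{"linear":[0,0,0],"twist":0,"gripper":0},{"linear":[0,0,0],"twist":0,"gripper":0},{"linear":[0,0,0],"twist":0,"gripper":0},{"linear":[0,0,0],"twist":0,"gripper":0},{"linear":[0,0,0],"twist":0,"gripper":0},{"linear":[0,0,0],"twist":0,"gripper":0},{"linear":[0,0,0],"twist":0,"gripper":0},{"linear":[0,0,0],"twist":0,"gripper":0}]'
```

```text
time: 3.27
tool_pos: [0.5938, 0.11, 0.1628]
ee_rot: [-3.133, 0.001, 1.616]
wrist_force: [-0.8, -0.4, -1.6]
width: 0.0941
time: 3.68
tool_pos: [0.5968, 0.1121, 0.1395]
ee_rot: [-3.141, 0.0, 1.619]
wrist_force: [0.3, -0.8, 0.5]
width: 0.0939
time: 4.35
tool_pos: [0.597, 0.1123, 0.1395]
ee_rot: [3.141, 0.0, 1.62]
wrist_force: [4.7, 0.8, 0.6]
width: 0.044
```

Run:
```python
from h import *
s=robot.snapshot("scene"); o=robot.get_obs(); print(o["wrist_force"],o["wrist_torque"],o["tool_pos"])
cv2.imwrite("pics/scene_g.png",cv2.resize(s["image"][120:280,240:420,::-1],None,fx=3.6,fy=3.6,interpolation=cv2.INTER_CUBIC))
```

```text
[ 0.92827168  0.3574913  -0.16215381] [-0.02296111 -0.28034541  0.01658609] [0.5971682  0.11230129 0.13955819]
```

View pics/scene_g.png

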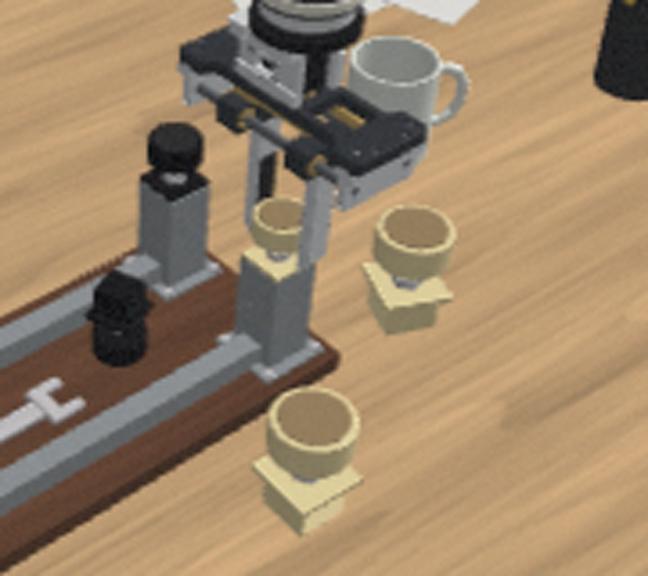

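Grip is good (opening 44 mm, fingers either side of the pad). I'll start a small lean to +y while drawing up and watch the force.

```bash
python3 -m inch '[{"linear":[0,0.01,0.005],"twist":0,"gripper":0},{"linear":[0,0.02,0.01],"twist":0,"gripper":0},{"linear":[0,0.03,0.015],"twist":0,"gripper":0},{"linear":[0,0.03,0.015],"twist":0,"gripper":0}]'
python3 -m inch '[{"linear":[0,0.01,0.005],"twist":0,"gripper":0},{"linear":[0,0.02,0.01],"twist":0,"gripper":0},{"linear":[0,0.03,0.015],"twist":0,"gripper":0},{"linear":[0,0.03,0.015],"twist":0,"gripper":0}]'
```

```text
time: 4.73
tool_pos: [0.5971, 0.1135, 0.1396]
ee_rot: [-3.141, 0.004, 1.619]
wrist_force: [2.8, -5.6, -5.6]
width: 0.0434
time: 5.07
tool_pos: [0.5971, 0.114, 0.1397]
ee_rot: [-3.14, 0.008, 1.617]
wrist_force: [4.0, -10.3, -9.5]
width: 0.0438
```

```bash
python3 -m inch '[{"linear":[0,0.02,0.015],"twist":0,"gripper":0},{"linear":[0,0.04,0.03],"twist":0,"gripper":0},{"linear":[0,0.06,0.045],"twist":0,"gripper":0},{"linear":[0,0.06,0.045],"twist":0,"gripper":0}]'
python3 - <<'E'
from h import *
s=robot.snapshot("scene"); o=robot.get_obs(); print(o["wrist_force"],o["wrist_torque"],o["tool_pos"])
cv2.imwrite("pics/scene_l1.png",cv2.resize(s["image"][150:230,280:360,::-1],None,fx=7,fy=7,interpolation=cv2.INTER_CUBIC))
E
```

```text
time: 5.4
tool_pos: [0.5961, 0.1203, 0.1417]
ee_rot: [-3.135, 0.007, 1.617]
wrist_force: [5.8, -8.3, -15.3]
width: 0.0434
[  5.14442282  -7.53648346 -15.68960486] [-1.50266431 -1.08388493 -0.00787585] [0.59606533 0.12053515 0.14177586]
```

View pics/scene_l1.png

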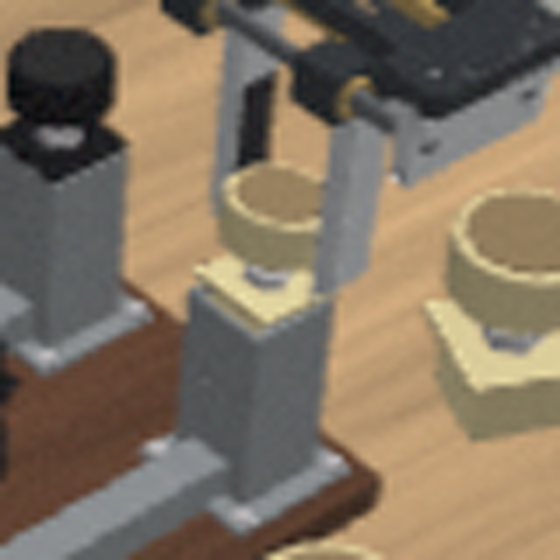

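The flange's -y side has lifted and the pad moved 8 mm to +y, about 0.18 rad of lean. Next I draw up a little and swing to -y.

```bash
python3 -m inch '[{"linear":[0,0,0.02],"twist":0,"gripper":0},{"linear":[0,0,0.04],"twist":0,"gripper":0},{"linear":[0,0,0.04],"twist":0,"gripper":0}]'
python3 -m inch '[{"linear":[0,-0.03,0],"twist":0,"gripper":0},{"linear":[0,-0.06,0],"twist":0,"gripper":0},{"linear":[0,-0.09,0],"twist":0,"gripper":0},{"linear":[0,-0.12,0],"twist":0,"gripper":0},{"linear":[0,-0.12,0.0],"twist":0,"gripper":0}]'
```

```text
time: 5.7
tool_pos: [0.5957, 0.1206, 0.1422]
ee_rot: [-3.133, 0.007, 1.617]
wrist_force: [8.6, -8.4, -24.8]
width: 0.0433
time: 6.12
tool_pos: [0.5945, 0.1134, 0.1448]
ee_rot: [-3.132, -0.003, 1.62]
wrist_force: [4.0, 2.1, -23.6]
width: 0.0432
```

```bash
python3 -m inch '[{"linear":[0,-0.03,0],"twist":0,"gripper":0},{"linear":[0,-0.06,0],"twist":0,"gripper":0},{"linear":[0,-0.09,0.01],"twist":0,"gripper":0},{"linear":[0,-0.11,0.02],"twist":0,"gripper":0},{"linear":[0,-0.11,0.02],"twist":0,"gripper":0}]'
python3 - <<'E'
from h import *
s=robot.snapshot("scene"); o=robot.get_obs(); print(o["wrist_force"],o["wrist_torque"],o["tool_pos"])
cv2.imwrite("pics/scene_l2.png",cv2.resize(s["image"][150:230,280:360,::-1],None,fx=7,fy=7,interpolation=cv2.INTER_CUBIC))
E
```

```text
time: 6.53
tool_pos: [0.5948, 0.1047, 0.148]
ee_rot: [-3.134, -0.007, 1.622]
wrist_force: [3.4, 7.3, -18.5]
width: 0.0431
[  4.04254922   6.18265975 -19.97305604] [ 1.44921769 -0.89075336 -0.06170127] [0.59487203 0.10459305 0.14802931]
```

View pics/scene_l2.png

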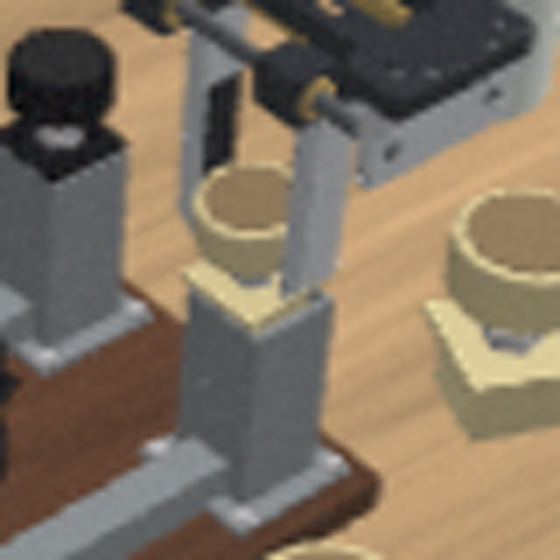

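```bash
cat > meas.py <<'E'
from h import *
np.set_printoptions(precision=4,suppress=True)
o=robot.get_obs(); s=robot.snapshot("scene"); w=cloud(s); hsv=cv2.cvtColor(s["image"],cv2.COLOR_RGB2HSV)
near=(abs(w[...,0]-.597)<.04)&(abs(w[...,1]-.11)<.04)&(w[...,2]>.135)&(w[...,2]<.22)
m=near&(hsv[...,1]>85)&(hsv[...,2]>80)
p=w[m]
# robust plane fit of sole: drop side points
z0=np.median(p[:,2]); keep=abs(p[:,2]-z0)<.012
for _ in range(8):
    A=np.c_[p[keep][:,:2]-[.597,.111],np.ones(keep.sum())]; co=np.linalg.lstsq(A,p[keep][:,2],rcond=None)[0]
    r=p[:,2]-np.c_[p[:,:2]-[.597,.111],np.ones(len(p))]@co; keep=abs(r)<.003
print("n",keep.sum(),len(p),"slope x,y",co[:2],"z at axis",co[2],"mean",p[keep].mean(0)); print(o["tool_pos"],o["wrist_force"],o["width"],o["time"])
cv2.imwrite("pics/%s.png"%__import__("sys").argv[1],cv2.resize(s["image"][130:230,270:370,::-1],None,fx=5.6,fy=5.6,interpolation=cv2.INTER_CUBIC))
E
python3 meas.py m1
```

```text
n 91 99 slope x,y [0.0074 0.0787] z at axis 0.1565893528815142 mean [0.5929 0.0992 0.1556]
[0.5949 0.1046 0.148 ] [  4.0425   6.1827 -19.9731] 0.04333133465933579 6.5833
```

```bash
python3 -m inch '[{"linear":[0,-0.02,0.01],"twist":0,"gripper":0},{"linear":[0,-0.04,0.02],"twist":0,"gripper":0},{"linear":[0,-0.05,0.03],"twist":0,"gripper":0},{"linear":[0,-0.05,0.03],"twist":0,"gripper":0}]'
python3 meas.py m2
```

```text
time: 6.97
tool_pos: [0.5947, 0.1031, 0.1484]
ee_rot: [-3.134, -0.013, 1.624]
wrist_force: [7.9, 15.4, -28.1]
width: 0.0433
n 85 93 slope x,y [0.0386 0.1139] z at axis 0.15720147846039934 mean [0.5933 0.0982 0.1556]
[0.5947 0.1031 0.1484] [  7.9479  15.4152 -28.0987] 0.04329932037737495 6.9667
```

View pics/m2.png

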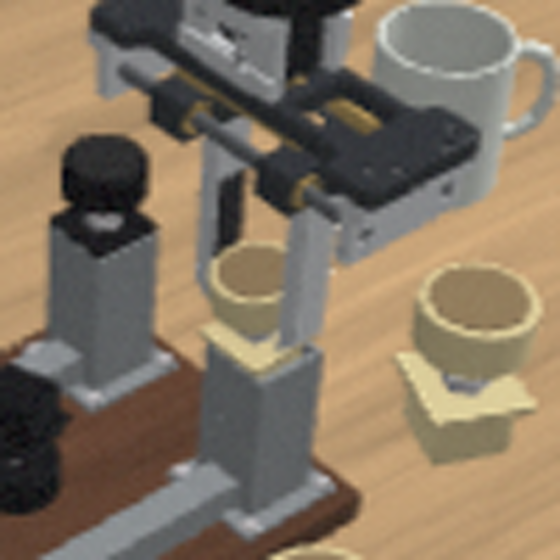

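```bash
python3 -m inch '[{"linear":[0,0.04,0.01],"twist":0,"gripper":0},{"linear":[0,0.08,0.02],"twist":0,"gripper":0},{"linear":[0,0.12,0.02],"twist":0,"gripper":0},{"linear":[0,0.16,0.02],"twist":0,"gripper":0},{"linear":[0,0.20,0.03],"twist":0,"gripper":0},{"linear":[0,0.24,0.03],"twist":0,"gripper":0},{"linear":[0,0.24,0.03],"twist":0,"gripper":0}]'
python3 meas.py m3
```

```text
time: 7.6
tool_pos: [0.5945, 0.1146, 0.1524]
ee_rot: [-3.13, 0.012, 1.617]
wrist_force: [2.6, -11.9, -23.3]
width: 0.0435
n 85 92 slope x,y [ 0.0343 -0.0144] z at axis 0.15847955287374407 mean [0.5922 0.1088 0.1583]
[0.5945 0.1146 0.1524] [  2.5789 -11.8935 -23.2661] 0.04351379356022707 7.6
```

View pics/m3.png

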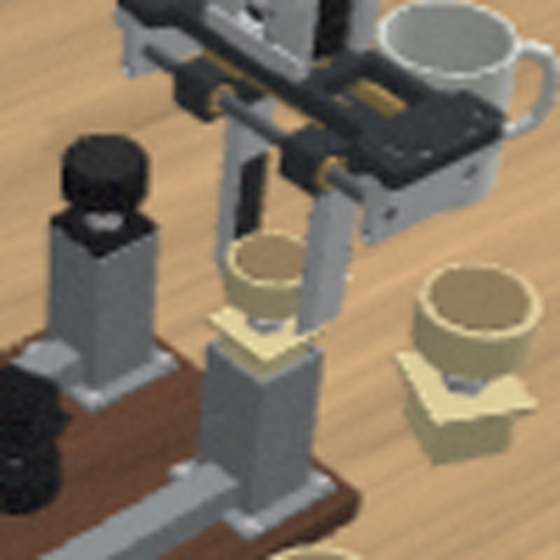

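```bash
python3 -m inch '[{"linear":[0,0.03,0.01],"twist":0,"gripper":0},{"linear":[0,0.06,0.01],"twist":0,"gripper":0},{"linear":[0,0.08,0.02],"twist":0,"gripper":0},{"linear":[0,0.08,0.02],"twist":0,"gripper":0}]'
python3 meas.py m4
```

```text
time: 7.98
tool_pos: [0.5964, 0.1281, 0.1612]
ee_rot: [-3.14, -0.0, 1.619]
wrist_force: [0.3, 0.4, -0.3]
width: 0.0433
n 67 77 slope x,y [ 0.007  -0.2312] z at axis 0.16849837186688335 mean [0.5955 0.121  0.1662]
[0.5964 0.1281 0.1612] [ 0.3279  0.3935 -0.2766] 0.04332246987556628 7.9833
```

View pics/m4.png

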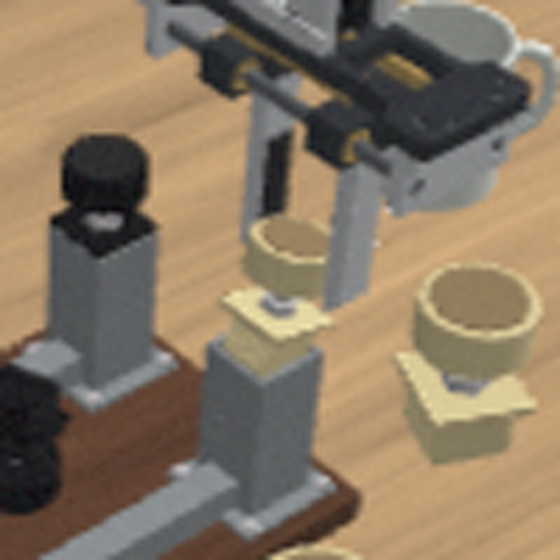

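The lips have let go: the wrist force is near zero, the sole is about 16 mm up, and the foot leans 0.23 rad to +y. The earlier -y lean held at about 0.11 to 0.2 rad with the plug about 18 mm deep, so step 2 should be covered. I'll straighten it gently, then lift clear.

```bash
python3 -m inch '[{"linear":[0,-0.02,0],"twist":0,"gripper":0},{"linear":[0,-0.04,0],"twist":0,"gripper":0},{"linear":[0,-0.06,0.01],"twist":0,"gripper":0},{"linear":[0,-0.08,0.02],"twist":0,"gripper":0},{"linear":[0,-0.08,0.02],"twist":0,"gripper":0}]'
python3 meas.py m5
python3 -m inch '[{"linear":[0,0,0.04],"twist":0,"gripper":0},{"linear":[0,0,0.08],"twist":0,"gripper":0},{"linear":[0,0,0.12],"twist":0,"gripper":0},{"linear":[0,0,0.16],"twist":0,"gripper":0},{"linear":[0,0,0.19],"twist":0,"gripper":0},{"linear":[0,0,0.22],"twist":0,"gripper":0},{"linear":[0,0,0.24],"twist":0,"gripper":0},{"linear":[0,0,0.24],"twist":0,"gripper":0},{"linear":[0,0,0.24],"twist":0,"gripper":0}]'
python3 meas.py m6
```

```text
time: 8.45
tool_pos: [0.5977, 0.1215, 0.1647]
ee_rot: [3.138, -0.003, 1.62]
wrist_force: [1.2, 4.2, 2.3]
width: 0.0431
n 73 84 slope x,y [ 0.0223 -0.1879] z at axis 0.17028289561845072 mean [0.5968 0.1138 0.1698]
[0.5977 0.1215 0.1647] [1.2011 4.221  2.2636] 0.04306724433929537 8.45
time: 9.25
tool_pos: [0.5969, 0.1202, 0.1871]
ee_rot: [3.141, 0.0, 1.62]
wrist_force: [0.2, -0.4, -0.3]
width: 0.0431
n 70 79 slope x,y [ 0.018  -0.1918] z at axis 0.19274411585031745 mean [0.596  0.1133 0.1923]
[0.5969 0.1202 0.1871] [ 0.2195 -0.4042 -0.3327] 0.04313523744802798 9.25
```

View pics/m6.png

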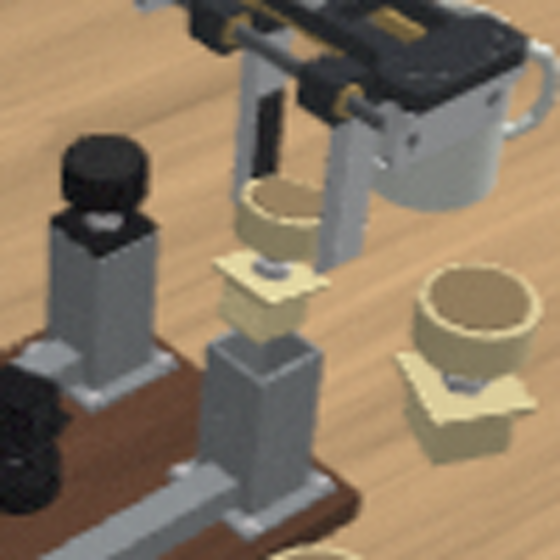

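The plug is out, about 19 mm above the rim, leaning about 0.19 rad. I'll centre it slightly, let it settle, and check the other objects.

```bash
python3 -m inch '[{"linear":[0,0.02,0],"twist":0,"gripper":0},{"linear":[0,0.04,0],"twist":0,"gripper":0},{"linear":[0,0.05,0],"twist":0,"gripper":0},{"linear":[0,0.05,0],"twist":0,"gripper":0},{"linear":[0,0.05,0],"twist":0,"gripper":0},{"linear":[0,0.05,0],"twist":0,"gripper":0},{"linear":[0,0.05,0],"twist":0,"gripper":0},{"linear":[0,0.05,0],"twist":0,"gripper":0}]'
python3 meas.py m7
python3 - <<'E'
from h import *
s=robot.snapshot("scene"); cv2.imwrite("pics/scene_end.png",s["image"][:,:,::-1])
a=cv2.imread("pics/scene0.png").astype(int); d=abs(a-s["image"][:,:,::-1].astype(int)).max(2)
for n,(u0,v0,u1,v1) in dict(foot1=(278,150,295,170),foot2=(192,230,220,290),foot0=(168,203,195,255),newf=(262,192,284,222),spanner=(215,225,264,252),stapler=(60,255,115,310),mugR=(348,150,370,168)).items(): print(n,(d[v0:v1,u0:u1]>40).sum())
E
```

```text
time: 9.97
tool_pos: [0.5969, 0.1252, 0.187]
ee_rot: [3.142, 0.0, 1.62]
wrist_force: [-0.8, -0.4, -2.0]
width: 0.0432
n 71 85 slope x,y [ 0.0467 -0.1904] z at axis 0.19319766652491036 mean [0.5956 0.1179 0.1918]
[0.5969 0.1252 0.187 ] [-0.8159 -0.4255 -1.9814] 0.04322078126759701 9.9667
foot1 0
foot2 0
foot0 0
newf 0
spanner 0
stapler 0
mugR 0
```

View pics/scene_end.png

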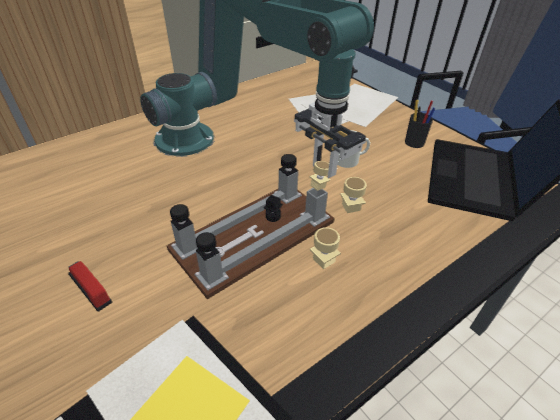

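The final picture shows the worn foot held above leg3 at about (321,175). The black feet, new foot, spanner, stapler and mug are where they started. I'm handing the job in.

```bash
python3 -c "
from bench import robot
print(robot.close_job())"
```

```text
the job is handed in; nothing more can be done
None
```

The worn foot is out of its leg (leg3) and was held just above it when I handed the job in at about 10 s. I gripped the pad with the jaws along the stand's x, then rocked it +y, -y, +y while drawing up until the lips let go.

**Last checks:**
- **Height and lean:** the plug's end is about 19 mm above the rim and roughly 5–10 mm from the leg's axis. The foot leans about 0.19 rad, under the 0.35 limit but not fully upright.
- **Grip and forces:** the jaws stand at 43 mm on the pad. The highest wrist-force readings were about 33 N while rocking and about 2 N at the end. Those are end-of-call readings only, so brief peaks between them were not seen.
- **Other things:** before and after images show no change in any black foot, the new foot, the spanner, the stapler or the visible part of the mug.

**Less certain:** the -y lean for step 2 was measured noisily, at 0.08 and then 0.11 rad by depth and about 0.2 rad by image offsets. All are above the 0.06 needed, with the plug about 18 mm deep. The last pull released suddenly, lifting the foot about 8 mm at once. The fingers crept about 5 mm up the pad.

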